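# Lay two test tiles on their backs for spraying

## Robot

A 6-joint arm with a two-finger parallel gripper is mounted at the origin on a cart in front of the work surface, level with it; the furniture and walls round the work are solid. World frame = base frame: x ahead of the robot, y to its left, z up, the work surface at z = 0. Lengths are in m, angles in rad, forces in N, time in s.
With the tool pointing down it reaches from about 0.3 to 0.875 m from the base axis. Payload 4.2 kg.
Tool frame: the origin (TCP) lies on the centre line of the jaws, within the pads' length; the fingertips stand arm.tcp_to_tips ahead of it and the grasp point (between the pads) is the TCP (arm.tcp_to_tips is the distance from the TCP to the fingertips, in m); z points along the fingers, y is the direction in which the jaws open and shut (so a half turn about z gives the same grasp; the last joint's range is limited). The gripper opens to 85 mm and grips with 20 to 120 N. Pads are 22 mm wide; open, the fingers measure 114 mm over their backs; the gripper's body (76 mm by 85 mm) begins 54 mm behind the grasp point. The pads swing forward as they close: fully open they stand 13 mm farther back than shut.
Start: joints at [1.326, 0.32, 1.565, -0, 1.257, -0.02], TCP at [0.128, 0.561, 0.225] pointing down, gripper open.
Joint ranges: [-3.11, 3.11], [-0.84, 2.01], [0.21, 2.61], [-1.34, 4.49], [0.05, 2.63], [-2.56, 2.56]. Speed limits (rad/s): [2.57, 2.57, 3.14, 3.14, 3.14, 3.14].

## Interface

Orientations are given as a rotation vector (axis times angle).
In Python, from workcell import arm gives the robot as it stands. The module is installed in compiled form; this text tells all that it offers.
- The arm moves only by the tool carry_out, never from a script. Its argument "moves" is a list of rows, each an object of numbers: "dx", "dy", "dz": the shift along the tool's x, y, z in cm; "spin": the turn about the tool's z in degrees; "jaw": the closure, from 0 (fully open) to 1 (shut). A call has exactly 5 rows; each row is the pose to reach, as a shift and turn from the pose commanded when the call began, along the tool's axes at that moment; what a row does not reach only later rows make up. A row lasts 1/8 s, in which the tool goes at most 62.5 mm and 10.7 degrees, less where a joint would pass 70% of its speed; a pose out of reach is approached as far as the arm can. A call with a gripper value outside its range is refused whole. The fingers move at their own pace and stop on an object; "grip_force" is the grip in N (left out, the last holds). Time passes only in rows, so rows that repeat a pose let the fingers close, or fill a call up. It gives the time, the measured TCP pose, the force and the opening at its end, in the units of the state.
- arm.state(): the state, without advancing time (a new reading comes with each control period).
- arm.get_image(name): name is "side" or "top"; returns the picture (400x640x3 uint8, red, green, blue); there is no depth.
- arm.camera_info(name): a dict with "fov_y" (degrees; the focal length in pixels is half the picture's height over the tangent of half this angle, whatever the lens; pixels are square), "cx", "cy" (the principal point, pixels), "world_from_camera" (4x4, takes a point from camera to world coordinates). Camera axes: x right, y down, z forward; pixel columns grow to the right and rows downward; lengths in m; the calibration is good to about 2 mm. A picture is of the moment at which its call begins. camera_info takes no time and is no camera call.
- arm.close_job(): hands the job in, once; it reports no verdict.
The state is a dict: "clock": time; "joint_pos": joint angles; "joint_vel": joint speeds; "joint_efforts": joint torques, N m; "ee_pos": TCP position; "tcp_rot": TCP orientation; "force": force on the tool from outside, world axes, zero at the start; "moment": the same for the moment, N m; "grip_width": finger opening in m.
Only numpy, scipy, OpenCV 4.12 (cv2) and the standard library are available. Lean on these libraries where they do the work, as an engineer would, in place of code of your own. Each camera call takes 0.05 s, during which the arm holds its last target. There are 200 camera calls.

## Task

Push the dark-blue and the orange-brown test tile over backwards, each where it stands, so that both lie flat on their backs on the ware board with the glaze facing up, ready for another coat. Only push them with the fingertips: do not pick up or carry any tile. Leave the grey-green tile standing, and the cup and the jar as they are.

Things in the scene. Friction and masses are not known exactly. Their poses are not given: they have to be found in the camera images.
- blue_tile: L-shaped glaze test tile, dark blue on the upper front of its plate, standing on a bare foot that points towards the robot. 34 mm wide, 61 tall, 30 deep; foot and plate 8 thick; about 50 g, flat back. Origin: centre of the foot's underside. Own z up along the plate, y across, x from toe to back: foot x = -15..+15 mm, plate x = +7..+15 mm. Lying on its back, own x points down
- orange_tile: L-shaped glaze test tile, orange-brown on the upper front of its plate, standing on a bare foot that points towards the robot. 34 mm wide, 61 tall, 30 deep; foot and plate 8 thick; about 50 g, flat back. Origin: centre of the foot's underside. Own z up along the plate, y across, x from toe to back: foot x = -15..+15 mm, plate x = +7..+15 mm. Lying on its back, own x points down
- green_tile: L-shaped glaze test tile, grey-green on the upper front of its plate, standing on a bare foot that points towards the robot. 34 mm wide, 61 tall, 30 deep; foot and plate 8 thick; about 50 g, flat back. Origin: centre of the foot's underside. Own z up along the plate, y across, x from toe to back: foot x = -15..+15 mm, plate x = +7..+15 mm. Lying on its back, own x points down
- blue_tile_heel (a point): middle of the bottom rear edge (heel) of the dark blue tile, 15 mm behind its origin. Pushed near the top of its front towards its own +x, the tile pivots on this edge and falls over by itself once leaned about 20 degrees; its top then lies 61 mm behind this edge
- orange_tile_heel (a point): middle of the bottom rear edge (heel) of the orange-brown tile, 15 mm behind its origin. Pushed near the top of its front towards its own +x, the tile pivots on this edge and falls over by itself once leaned about 20 degrees; its top then lies 61 mm behind this edge
- ware_board: plywood ware board on two battens, 240 mm (x) by 420 mm (y), its top 30 mm above the table; fixed. Origin on the table under its centre, own y along its length. The three tiles stand in a row along its front half, about 125 mm apart, in any order, each turned a little.
- cup: pale bisque cup, 64 mm across, 79 mm tall, standing near the rear edge of the board, behind a gap between two tiles; origin at the centre of its underside
- jar: small blue oxide jar with a black lid, 54 mm across, 74 mm tall, near the rear edge of the board behind the other gap; origin at the centre of its underside
Things that resemble listed ones, but are neither listed nor needed, are in the scene too. What is shaped like the orange_tile but red or yellow is not meant.

How it is judged:
At the end, for the whole second after the job is handed in: The dark-blue and orange-brown tiles lie on their backs, at rest, glaze up (within 0.15 rad of flat), the heel edge of each within 30 mm of where it stood; the grey-green tile, cup and jar are upright (0.1 rad) and within 15 mm of where they stood (angle between each of blue_tile, orange_tile's own x axis and vertical above 2.99 rad and distance of each of blue_tile_heel, orange_tile_heel from where it was at the start of the episode below 0.03 m and linear speed of each of blue_tile, orange_tile below 0.01 m/s and angle between each of green_tile, cup, jar's own z axis and vertical below 0.1 rad and distance of each of green_tile, cup, jar from where it was at the start of the episode below 0.015 m); the robot touches nothing.
It fails at once if the blue tile is lifted or carried: its heel edge rises more than 20 mm off the board (height (world z) of blue_tile_heel above 0.05 m).
It fails at once if the orange tile is lifted or carried: its heel edge rises more than 20 mm off the board (height (world z) of orange_tile_heel above 0.05 m).
It fails at once if the green tile, the cup or the jar is moved by more than 15 mm or leaned by more than 0.1 rad (not (angle between each of green_tile, cup, jar's own z axis and vertical below 0.1 rad and distance of each of green_tile, cup, jar from where it was at the start of the episode below 0.015 m)).
It also fails if it takes over 45 s, if anything falls off the work surface, if the arm or the gripper's body presses on something with over 40 N, if the wrist force passes 120 N, or if a joint passes its speed limit or range.

## Working session

There is one attempt and no reset: what is moved stays moved. The work goes in short steps, Python scripts to look and compute and a tool call to move; the robot and the scene stay as the last step left them, time stands still between calls to the robot, and variables do not carry over. Pictures are saved under pics/ and viewed, about 8 in all and at most 12, crops included, and the job is handed in when it is done.

Besides the shell and the picture viewer there is one more tool, called as a command line: name --argument value ..., lists and objects as JSON in quotes. carry_out: Moves the arm, as the interface text tells. Its arguments: {"type":"object","properties":{"moves":{"type":"array","items":{"type":"object","properties":{"dx":{"type":"number"},"dy":{"type":"number"},"dz":{"type":"number"},"spin":{"type":"number"},"jaw":{"type":"number"}}}},"grip_force":{"type":"number"}},"required":["moves"]}

```bash
mkdir -p pics; ls
python3 - <<'E'
from workcell import arm
import cv2,numpy as np
np.set_printoptions(precision=4,suppress=True)
print(arm.state(), arm.tcp_to_tips)
for n in("side","top"):
    im=arm.get_image(n); cv2.imwrite(f"pics/{n}0.png",im[:,:,::-1]); print(n,arm.camera_info(n))
E
```

```text
pics
{'clock': 0.0, 'joint_pos': array([ 1.326 ,  0.3203,  1.5657, -0.    ,  1.2574, -0.02  ]), 'joint_vel': array([-0.0009,  0.0007,  0.0008,  0.0006, -0.0003,  0.0008]), 'joint_efforts': array([  0.0003, -41.5506, -23.4164,  -0.0001,   0.0082,  -0.    ]), 'ee_pos': array([0.1281, 0.5601, 0.2241]), 'tcp_rot': array([-0.3522, -3.1216,  0.0027]), 'force': array([ 0.4673, -0.7046,  0.541 ]), 'moment': array([-0.0238,  0.0029,  0.0256]), 'grip_width': 0.08564900056623835} 0.019
side {'fov_y': 46.52843463767784, 'cx': 319.17683579101754, 'cy': 200.14140866135548, 'world_from_camera': array([[-0.9988,  0.0214, -0.0433,  0.564 ],
       [ 0.0473,  0.6191, -0.7839,  0.7302],
       [ 0.01  , -0.785 , -0.6194,  0.5852],
       [ 0.    ,  0.    ,  0.    ,  1.    ]])}
top {'fov_y': 55.68396574285895, 'cx': 323.59262152836317, 'cy': 202.59136553783767, 'world_from_camera': array([[-0.0218, -0.9825,  0.185 ,  0.364 ],
       [-0.9996,  0.0248,  0.014 ,  0.0213],
       [-0.0183, -0.1846, -0.9826,  0.8917],
       [ 0.    ,  0.    ,  0.    ,  1.    ]])}
```

View pics/side0.png

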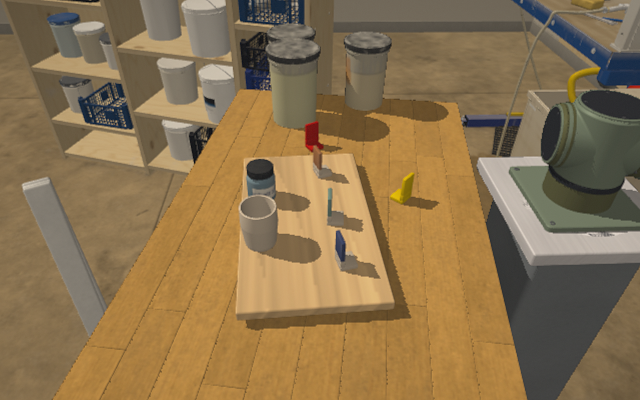

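View pics/top0.png

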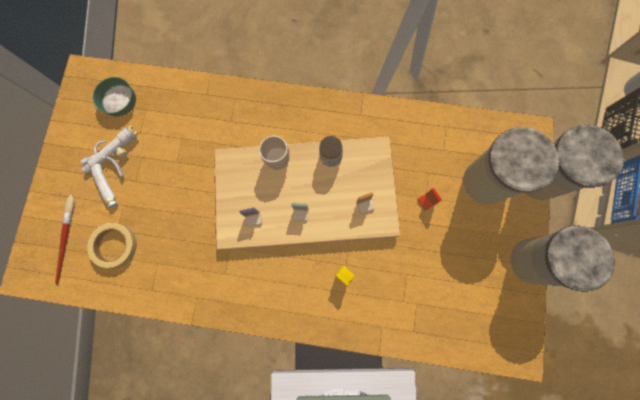

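Run:
```python
import cv2,numpy as np
t=cv2.imread("pics/top0.png");s=cv2.imread("pics/side0.png")
a=cv2.resize(t[130:255,210:405],None,fx=4,fy=4,interpolation=cv2.INTER_NEAREST)
cv2.imwrite("pics/topc.png",a)
b=[cv2.resize(s[y:y+60,x:x+60],None,fx=4.4,fy=4.4,interpolation=cv2.INTER_NEAREST) for x,y in((312,220),(302,178),(290,135))]
cv2.imwrite("pics/sidec.png",np.hstack(b))
```

```text
(no output)
```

View pics/topc.png

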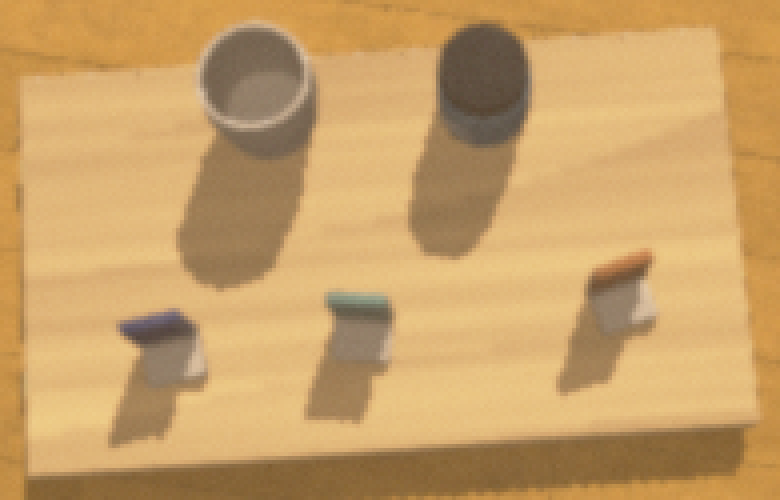

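View pics/sidec.png

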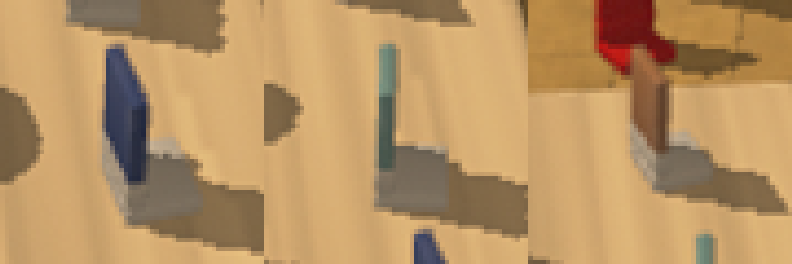

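```bash
cat > h.py <<'E'
import numpy as np,json
from workcell import arm
np.set_printoptions(precision=4,suppress=True)
def ray(n,u,v):
    c=arm.camera_info(n);f=200/np.tan(np.radians(c["fov_y"]/2));T=np.array(c["world_from_camera"])
    d=T[:3,:3]@[(u-c["cx"])/f,(v-c["cy"])/f,1];return T[:3,3],d/np.linalg.norm(d)
def plane(n,u,v,z):
    o,d=ray(n,u,v);return o+d*(z-o[2])/d[2]
def tri(a,b):
    (o,d),(p,e)=ray("top",*a),ray("side",*b)
    s,t=np.linalg.lstsq(np.c_[d,-e],p-o,rcond=None)[0]
    return (o+s*d+p+t*e)/2,np.linalg.norm(o+s*d-p-t*e)
E
cat > m.py <<'E'
from h import *
tc=lambda u,v:((u+.5)/4-.5+210,(v+.5)/4-.5+130)
sc=lambda k,u,v:((u-264*k)/4.4-.5+[312,302,290][k],v/4.4-.5+[220,178,135][k])
for n,q in dict(blue=[(119,323),(180,311),(150,388),(206,381)],green=[(326,291),(389,295),(333,358),(389,365)],orange=[(592,268),(651,250),(608,335),(657,318)]).items():
    L,R=[plane("top",*tc(*p),.091) for p in q[:2]];l,r=[plane("top",*tc(*p),.030) for p in q[2:]]
    yaw=[np.degrees(np.arctan2(-(a-b)[0],(a-b)[1])) for a,b in((L,R),(l,r))]
    print(n,"topL",L,"topR",R,"w",np.linalg.norm(L-R),"toeL",l,"toeR",r,"w",np.linalg.norm(l-r),"yaw",yaw,"mid",(L+R)/2,(l+r)/2,"depth",np.linalg.norm((L+R-l-r)[:2])/2)
print("cup",plane("top",*tc(256,77),.109),"jar",plane("top",*tc(484,68),.104))
print("board",[plane("top",*tc(*p),.03)[:2] for p in((20,77),(716,28),(757,424),(28,475))])
for t,s in(((122,326),(0,137,102)),((326,298),(1,388,95)),((596,275),(2,650,85))): print(tri(tc(*t),sc(*s)))
E
python3 m.py
```

```text
blue topL [0.5023 0.2143 0.091 ] topR [0.508  0.1815 0.091 ] w 0.03334968464047424 toeL [0.4745 0.2104 0.03  ] toeR [0.4778 0.1782 0.03  ] w 0.032382069846469616 yaw [np.float64(9.903253410621293), np.float64(5.794435187543798)] mid [0.5051 0.1979 0.091 ] [0.4761 0.1943 0.03  ] depth 0.02922730058201599
green topL [0.517  0.1027 0.091 ] topR [0.5139 0.0687 0.091 ] w 0.034078431834638705 toeL [0.4893 0.1051 0.03  ] toeR [0.4845 0.0729 0.03  ] w 0.0325342069309149 yaw [np.float64(-5.131428694677339), np.float64(-8.560507656824207)] mid [0.5155 0.0857 0.091 ] [0.4869 0.089  0.03  ] depth 0.028748553351650528
orange topL [ 0.526  -0.0409  0.091 ] topR [ 0.5351 -0.073   0.091 ] w 0.03341041599867374 toeL [ 0.4988 -0.0533  0.03  ] toeR [ 0.508  -0.0818  0.03  ] w 0.02999573806758016 yaw [np.float64(15.790727289620136), np.float64(17.86545559939167)] mid [ 0.5305 -0.057   0.091 ] [ 0.5034 -0.0676  0.03  ] depth 0.029117538571914976
cup [0.6325 0.1381 0.109 ] jar [0.6358 0.0145 0.104 ]
board [array([0.6635, 0.2914]), array([ 0.6824, -0.1251]), array([ 0.4456, -0.1356]), array([0.4264, 0.2793])]
(array([0.4995, 0.2126, 0.0923]), np.float64(0.0018918671518010678))
(array([0.5122, 0.1028, 0.0915]), np.float64(0.001801819950771469))
(array([ 0.5244, -0.0434,  0.0894]), np.float64(0.0039258064060992155))
```

carry_out --moves '[{"dx":-5,"dy":-3.5,"dz":0.5,"spin":-4,"jaw":1},{"dx":-10,"dy":-7,"dz":1,"spin":-8,"jaw":1},{"dx":-15,"dy":-10.5,"dz":1.5,"spin":-13,"jaw":1},{"dx":-20,"dy":-14,"dz":2,"spin":-17,"jaw":1},{"dx":-24,"dy":-17,"dz":2,"spin":-21,"jaw":1}]'

```text
clock: 0.72
ee_pos: [0.3251, 0.3392, 0.2043]
tcp_rot: [0.225, -3.133, 0.001]
force: [1.6, 1.0, 0.6]
grip_width: 0.0006
```

```bash
cat > go.py <<'E'
import sys
from h import *
from scipy.spatial.transform import Rotation as R
x,y,z,yaw=map(float,sys.argv[1:5])
s=arm.state();r=R.from_rotvec(s["tcp_rot"]);X=r.apply([1,0,0])
print("t",s["clock"],"tcp",s["ee_pos"],"F",s["force"],"w",s["grip_width"])
print("shift cm",100*r.inv().apply(np.array([x,y,z])-s["ee_pos"]),"spin",-((yaw+180-np.degrees(np.arctan2(X[1],X[0]))+180)%360-180),"tool z",r.apply([0,0,1]))
E
python3 go.py .4555 .191 .16 8
```

```text
t 0.725 tcp [0.3251 0.3392 0.2043] F [1.6151 0.9557 0.6436] w 0.0005604526766685265
shift cm [-10.7956 -16.5279   4.4346] spin 0.21420440232122928 tool z [-0.0007 -0.001  -1.    ]
```

carry_out --moves '[{"dx":-2.7,"dy":-4.2,"dz":1.1},{"dx":-5.4,"dy":-8.4,"dz":2.2},{"dx":-8.1,"dy":-12.6,"dz":3.3},{"dx":-10.8,"dy":-16.5,"dz":4.4},{"dx":-10.8,"dy":-16.5,"dz":4.4}]'

```text
invalid input
```

```bash
python3 go.py .4555 .191 .10 8
python3 - <<'E'
from h import *
import cv2
t=arm.get_image("top")[130:255,210:405,::-1];s=arm.get_image("side")[130:290,220:400,::-1]
cv2.imwrite("pics/c2.png",np.hstack([cv2.resize(t,(390,300)),cv2.resize(s,(338,300))]))
E
```

```text
t 0.725 tcp [0.3251 0.3392 0.2043] F [1.6151 0.9557 0.6436] w 0.0005604526766685265
shift cm [-10.8008 -16.5226  10.4346] spin 0.21420440232122928 tool z [-0.0007 -0.001  -1.    ]
```

View pics/c2.png

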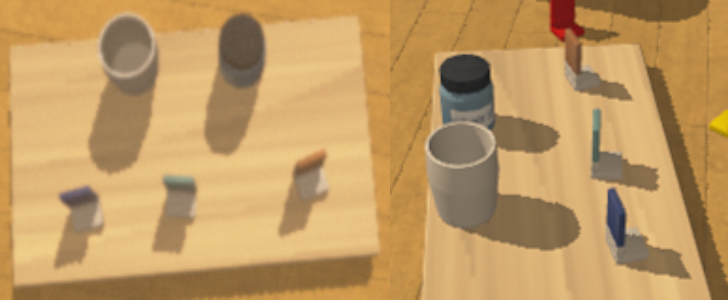

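The move was refused because every field must be given, so the arm has not moved. All three tiles still stand.

carry_out --moves '[{"dx":-2.7,"dy":-4.2,"dz":1.1,"spin":0,"jaw":1},{"dx":-5.4,"dy":-8.4,"dz":2.2,"spin":0,"jaw":1},{"dx":-8.1,"dy":-12.6,"dz":3.3,"spin":0,"jaw":1},{"dx":-10.8,"dy":-16.5,"dz":4.4,"spin":0,"jaw":1},{"dx":-10.8,"dy":-16.5,"dz":4.4,"spin":0,"jaw":1}]'

```text
clock: 1.45
ee_pos: [0.4553, 0.1919, 0.1598]
tcp_rot: [0.216, -3.132, 0.001]
force: [-0.1, -0.6, -0.2]
grip_width: -0.0003
```

```bash
python3 go.py .4555 .191 .10 8
python3 - <<'E'
from h import *
import cv2
t=arm.get_image("top")[130:255,210:405,::-1];s=arm.get_image("side")[130:290,220:400,::-1]
cv2.imwrite("pics/c3.png",np.hstack([cv2.resize(t,(390,300)),cv2.resize(s,(338,300))]))
E
```

```text
t 1.45 tcp [0.4553 0.1919 0.1598] F [-0.096  -0.5535 -0.2039] w -0.0003046146412686759
shift cm [-0.0162 -0.0862  5.9788] spin -0.11646289983002589 tool z [-0.0018 -0.0007 -1.    ]
```

View pics/c3.png

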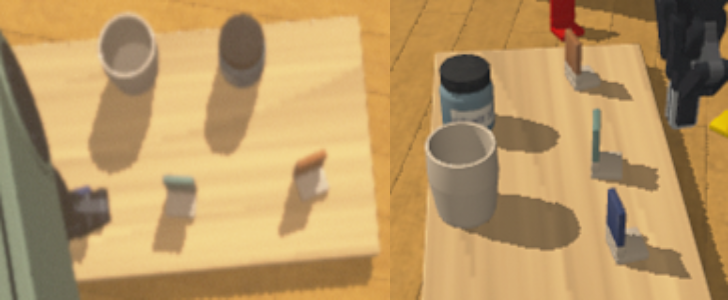

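carry_out --moves '[{"dx":0,"dy":0,"dz":2,"spin":0,"jaw":1},{"dx":0,"dy":0,"dz":4,"spin":0,"jaw":1},{"dx":0,"dy":0,"dz":6,"spin":0,"jaw":1},{"dx":-1.2,"dy":0,"dz":6,"spin":0,"jaw":1},{"dx":-2.2,"dy":0,"dz":6,"spin":0,"jaw":1}]'

```text
clock: 2.17
ee_pos: [0.4776, 0.1977, 0.1019]
tcp_rot: [-0.224, 3.131, 0.001]
force: [0.0, -0.2, 0.0]
grip_width: -0.0001
```

carry_out --moves '[{"dx":-0.7,"dy":0,"dz":0,"spin":0,"jaw":1},{"dx":-1.4,"dy":0,"dz":0,"spin":0,"jaw":1},{"dx":-2.1,"dy":0,"dz":0,"spin":0,"jaw":1},{"dx":-2.7,"dy":0,"dz":0,"spin":0,"jaw":1},{"dx":-3.3,"dy":0,"dz":0,"spin":0,"jaw":1}]'

```text
clock: 2.8
ee_pos: [0.5093, 0.201, 0.1009]
tcp_rot: [0.222, -3.134, -0.0]
force: [-0.3, 0.5, 0.8]
grip_width: -0.0002
```

```bash
python3 go.py .4555 .191 .16 8
python3 - <<'E'
from h import *
import cv2
t=arm.get_image("top")[130:255,210:405,::-1];s=arm.get_image("side")[130:290,220:400,::-1]
cv2.imwrite("pics/c4.png",np.hstack([cv2.resize(t,(390,300)),cv2.resize(s,(338,300))]))
E
```

```text
t 2.8 tcp [0.5093 0.201  0.1009] F [-0.3132  0.511   0.8096] w -0.00021683954652490482
shift cm [ 5.4633 -0.2292 -5.9085] spin 0.112085584395345 tool z [-0.0001  0.0001 -1.    ]
```

View pics/c4.png

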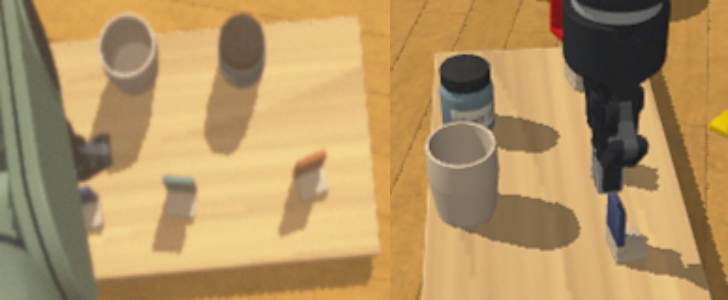

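Run:
```python
from h import *
for n in("top","side"):
    c=arm.camera_info(n);f=200/np.tan(np.radians(c["fov_y"]/2));T=np.linalg.inv(c["world_from_camera"])
    for P in([.5093,.201,.082],[.505,.198,.091],[.5093,.201,.1009]):
        p=T[:3,:3]@P+T[:3,3];print(n,p[:2]/p[2]*f+[c["cx"],c["cy"]])
print(plane("side",335.6,228.7,.082))
# finger tip: side image column/row candidates across views
print(tri((210+95/2,130+150/2.4),(335.6,228.7)))
```

```text
top [246.5147 207.7265]
top [246.9591 208.9434]
top [244.577  206.2064]
side [334.8711 242.3807]
side [337.6566 236.7798]
side [335.2505 233.4461]
[0.5058 0.169  0.082 ]
(array([0.523 , 0.1781, 0.0965]), np.float64(0.03318317525476843))
```

Run:
```python
import cv2,numpy as np
from h import *
t=arm.get_image("top");s=arm.get_image("side")
cv2.imwrite("pics/c5.png",np.hstack([cv2.resize(t[150:250,210:310,::-1],(400,400),interpolation=0),cv2.resize(s[190:290,290:390,::-1],(400,400),interpolation=0)]))
```

```text
(no output)
```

View pics/c5.png

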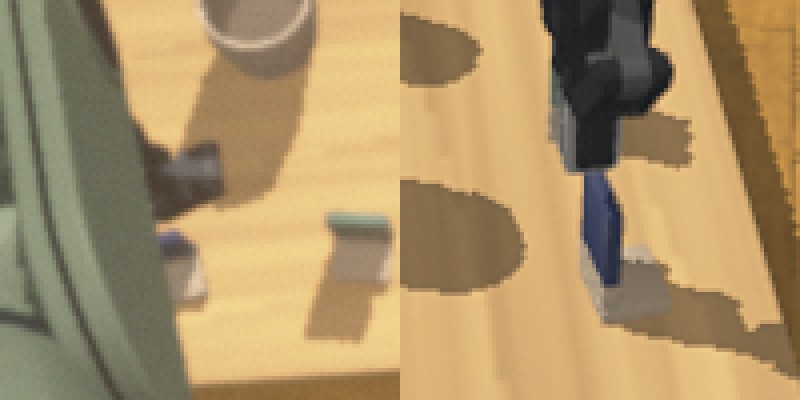

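```bash
cat >> h.py <<'E'
def proj(n,P):
    c=arm.camera_info(n);f=200/np.tan(np.radians(c["fov_y"]/2));T=np.linalg.inv(c["world_from_camera"])
    p=T[:3,:3]@np.array(P)+T[:3,3];return p[:2]/p[2]*f+[c["cx"],c["cy"]]
E
python3 - <<'E'
from h import *
print("c3 tip expected",proj("side",[.4553,.1919,.141]),proj("top",[.4553,.1919,.141]))
print("seen side 374,196")
for dy in(-.05,.05):
  print(dy,proj("side",[.5093,.201+dy,.15]),proj("top",[.5093,.201+dy,.15]))
for z in(.082,.1,.11,.12):print(z,proj("side",[.509,.201,z]),proj("side",[.498,.216,z]),proj("side",[.52,.216,z]))
E
```

```text
c3 tip expected [371.3386 208.8075] [244.1789 229.1691]
seen side 374,196
-0.05 [333.8573 188.5048] [264.0065 201.2892]
0.05 [339.0311 231.5759] [214.2383 202.5285]
0.082 [335.062  242.3759] [342.8944 248.9079] [328.6613 249.2785]
0.1 [335.426  233.8734] [343.3879 240.3727] [328.9304 240.7376]
0.11 [335.6332 229.0346] [343.6688 235.5135] [329.0837 235.875 ]
0.12 [335.844  224.1109] [343.9547 230.5675] [329.2397 230.9255]
```

carry_out --moves '[{"dx":0,"dy":0,"dz":-4,"spin":0,"jaw":1},{"dx":3,"dy":0,"dz":-6,"spin":0,"jaw":1},{"dx":7,"dy":0,"dz":-6,"spin":0,"jaw":1},{"dx":7,"dy":0,"dz":-3,"spin":0,"jaw":1},{"dx":7,"dy":0,"dz":0,"spin":0,"jaw":1}]'

```text
clock: 3.62
ee_pos: [0.4392, 0.1912, 0.101]
tcp_rot: [-0.223, 3.132, 0.001]
force: [0.2, -0.4, 0.4]
grip_width: -0.0002
```

```bash
python3 go.py .4555 .191 .10 8;python3 - <<'E'
import cv2,numpy as np
from h import *
p=arm.state()["ee_pos"];tip=p-[0,0,.019]
out=[]
for n,(x,y) in dict(top=(200,150),side=(300,170)).items():
    im=np.ascontiguousarray(cv2.resize(arm.get_image(n)[y:y+100,x:x+100,::-1],(400,400),interpolation=0))
    for q,c in((p,(0,255,0)),(tip,(0,0,255))):
        u=(proj(n,q)-[x,y]+.5)*4;cv2.circle(im,tuple(int(k) for k in u),3,c,-1)
    out.append(im)
cv2.imwrite("pics/c6.png",np.hstack(out))
for b in([0,0,0],[0,0,.1]):print(proj("side",b),proj("top",b))
E
```

```text
t 3.625 tcp [0.4392 0.1912 0.101 ] F [ 0.1778 -0.42    0.4447] w -0.0002130169027731644
shift cm [-1.6065 -0.2491  0.1019] spin 0.14045409445748192 tool z [ 0.0019  0.0009 -1.    ]
[572.7907 197.8126] [344.94   446.9314]
[590.8187 156.9555] [346.9168 470.8932]
```

View pics/c6.png

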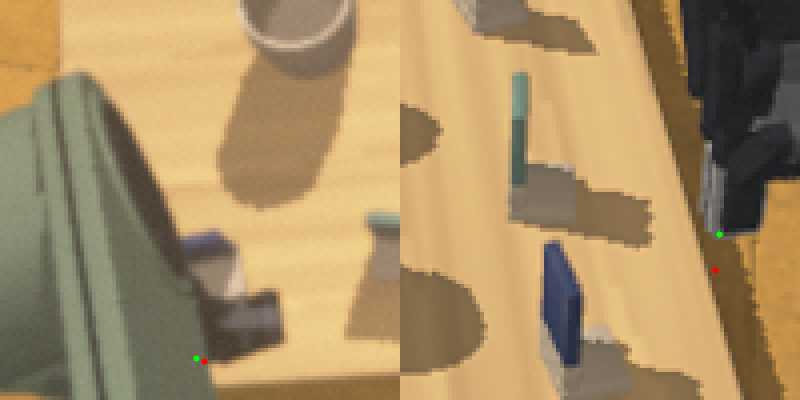

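carry_out --moves '[{"dx":-0.4,"dy":0,"dz":2,"spin":0,"jaw":1},{"dx":-0.4,"dy":0,"dz":4,"spin":0,"jaw":1},{"dx":-0.4,"dy":0,"dz":4.5,"spin":0,"jaw":1},{"dx":-0.4,"dy":0,"dz":4.8,"spin":0,"jaw":1},{"dx":-0.4,"dy":0,"dz":4.8,"spin":0,"jaw":1}]'

```text
clock: 4.35
ee_pos: [0.444, 0.1919, 0.0536]
tcp_rot: [-0.222, 3.133, 0.001]
force: [0.4, 0.4, -0.7]
grip_width: 0.0001
```

carry_out --moves '[{"dx":0,"dy":0,"dz":0.1,"spin":0,"jaw":1},{"dx":0,"dy":0,"dz":0.2,"spin":0,"jaw":1},{"dx":0,"dy":0,"dz":0.3,"spin":0,"jaw":1},{"dx":0,"dy":0,"dz":0.4,"spin":0,"jaw":1},{"dx":0,"dy":0,"dz":0.5,"spin":0,"jaw":1}]'

```text
clock: 4.97
ee_pos: [0.4436, 0.1917, 0.0478]
tcp_rot: [0.223, -3.134, -0.0]
force: [0.0, 0.8, 0.4]
grip_width: 0.0002
```

carry_out --moves '[{"dx":0,"dy":0,"dz":0.1,"spin":0,"jaw":1},{"dx":0,"dy":0,"dz":0.2,"spin":0,"jaw":1},{"dx":0,"dy":0,"dz":0.3,"spin":0,"jaw":1},{"dx":0,"dy":0,"dz":0.4,"spin":0,"jaw":1},{"dx":0,"dy":0,"dz":0.4,"spin":0,"jaw":1}]'

```text
clock: 5.6
ee_pos: [0.4435, 0.1917, 0.0438]
tcp_rot: [0.222, -3.134, -0.0]
force: [-0.1, -0.9, -0.0]
grip_width: -0.0001
```

```bash
python3 go.py .4555 .191 .08 8;python3 - <<'E'
import cv2,numpy as np
from h import *
p=arm.state()["ee_pos"];tip=p-[0,0,.019]
out=[]
for n,(x,y) in dict(top=(200,150),side=(300,190)).items():
    im=np.ascontiguousarray(cv2.resize(arm.get_image(n)[y:y+100,x:x+100,::-1],(400,400),interpolation=0))
    for q,c in((p,(0,255,0)),(tip,(0,0,255))):
        u=(proj(n,q)-[x,y]+.5)*4;cv2.circle(im,tuple(int(k) for k in u),3,c,-1)
    out.append(im)
cv2.imwrite("pics/c7.png",np.hstack(out))
E
```

```text
t 5.6 tcp [0.4435 0.1917 0.0438] F [-0.0641 -0.8864 -0.0232] w -0.00013502644127991352
shift cm [-1.1776 -0.2343 -3.6177] spin 0.11859205851442312 tool z [-0.0002 -0.     -1.    ]
```

View pics/c7.png

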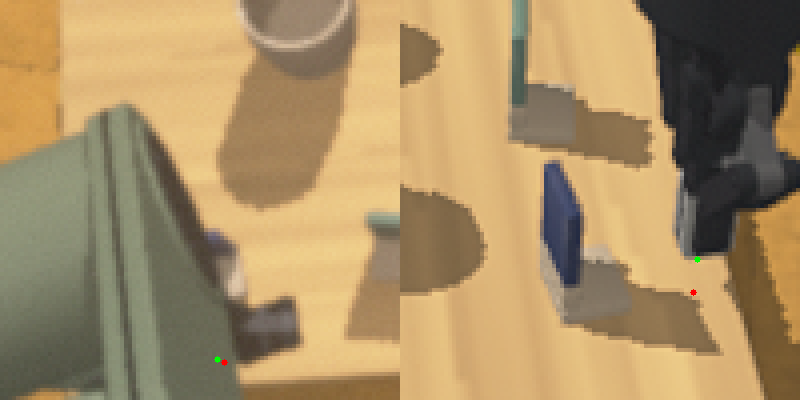

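carry_out --moves '[{"dx":0.5,"dy":0,"dz":0,"spin":0,"jaw":1},{"dx":0.5,"dy":0,"dz":0.2,"spin":0,"jaw":1},{"dx":0.5,"dy":0,"dz":0.3,"spin":0,"jaw":1},{"dx":0.5,"dy":0,"dz":0.4,"spin":0,"jaw":1},{"dx":0.5,"dy":0,"dz":0.5,"spin":0,"jaw":1}]'

```text
clock: 6.32
ee_pos: [0.4387, 0.191, 0.0388]
tcp_rot: [-0.222, 3.134, 0.0]
force: [-0.5, 0.4, -0.2]
grip_width: 0.0001
```

carry_out --moves '[{"dx":0,"dy":0,"dz":0.1,"spin":0,"jaw":1},{"dx":0,"dy":0,"dz":0.2,"spin":0,"jaw":1},{"dx":0,"dy":0,"dz":0.3,"spin":0,"jaw":1},{"dx":0,"dy":0,"dz":0.4,"spin":0,"jaw":1},{"dx":0,"dy":0,"dz":0.4,"spin":0,"jaw":1}]'

```text
clock: 6.95
ee_pos: [0.4386, 0.191, 0.0348]
tcp_rot: [0.222, -3.134, -0.0]
force: [-0.6, 0.4, 0.1]
grip_width: 0.0
```

carry_out --moves '[{"dx":0,"dy":0,"dz":-2,"spin":0,"jaw":1},{"dx":0,"dy":0,"dz":-4,"spin":0,"jaw":1},{"dx":-1.2,"dy":0,"dz":-4,"spin":0,"jaw":1},{"dx":-2.4,"dy":0,"dz":-4,"spin":0,"jaw":1},{"dx":-3.6,"dy":0,"dz":-4,"spin":0,"jaw":1}]'

```text
clock: 7.58
ee_pos: [0.475, 0.196, 0.074]
tcp_rot: [0.222, -3.133, 0.0]
force: [0.6, 0.5, -0.4]
grip_width: 0.0005
```

carry_out --moves '[{"dx":-0.7,"dy":0,"dz":0,"spin":0,"jaw":1},{"dx":-1.4,"dy":0,"dz":0,"spin":0,"jaw":1},{"dx":-2.1,"dy":0,"dz":0,"spin":0,"jaw":1},{"dx":-2.8,"dy":0,"dz":0,"spin":0,"jaw":1},{"dx":-3.4,"dy":0,"dz":0,"spin":0,"jaw":1}]'

```text
clock: 8.2
ee_pos: [0.5084, 0.2009, 0.075]
tcp_rot: [-0.222, 3.134, 0.0]
force: [0.5, -0.0, -0.0]
grip_width: 0.0
```

```bash
cat > mk.py <<'E'
import cv2
from h import *
s=cv2.cvtColor(arm.get_image("side"),cv2.COLOR_RGB2HSV)
for n,lo,hi,(x0,x1,y0,y1) in(("blue",(108,90,30),(128,255,200),(290,380,220,290)),("green",(70,40,50),(100,255,220),(310,350,180,222)),("orange",(3,70,70),(13,190,200),(290,345,142,180))):
    m=cv2.inRange(s,lo,hi);k=np.zeros_like(m);k[y0:y1,x0:x1]=m[y0:y1,x0:x1]
    ys,xs=np.nonzero(k);print(n,len(xs),(xs.min(),xs.max(),ys.min(),ys.max()) if len(xs) else"")
E
python3 go.py .505 .198 .16 8; python3 mk.py
```

```text
t 8.2 tcp [0.5084 0.2009 0.075 ] F [ 0.4728 -0.0227 -0.0069] w 8.56634668816811e-07
shift cm [ 0.3737 -0.2431 -8.5041] spin 0.12020063067438969 tool z [ 0.0002  0.0001 -1.    ]
blue 49 (np.int64(321), np.int64(337), np.int64(236), np.int64(262))
green 0 
orange 10 (np.int64(305), np.int64(312), np.int64(142), np.int64(151))
```

carry_out --moves '[{"dx":0,"dy":0,"dz":0,"spin":0,"jaw":1},{"dx":0,"dy":0,"dz":0,"spin":0,"jaw":1},{"dx":0,"dy":0,"dz":-3,"spin":0,"jaw":1},{"dx":0,"dy":0,"dz":-6,"spin":0,"jaw":1},{"dx":3,"dy":0,"dz":-9,"spin":0,"jaw":1}]'

```text
clock: 8.88
ee_pos: [0.4792, 0.1969, 0.1658]
tcp_rot: [-0.222, 3.132, 0.001]
force: [-0.0, -0.7, 0.4]
grip_width: 0.0003
```

carry_out --moves '[{"dx":4,"dy":-3,"dz":0,"spin":-2,"jaw":1},{"dx":7,"dy":-7,"dz":0,"spin":-4,"jaw":1},{"dx":9,"dy":-12,"dz":0,"spin":-6,"jaw":1},{"dx":9,"dy":-17,"dz":0,"spin":-8,"jaw":1},{"dx":9,"dy":-21,"dz":0,"spin":-10,"jaw":1}]'

```text
clock: 9.5
ee_pos: [0.4184, -0.0256, 0.1653]
tcp_rot: [-0.496, 3.101, -0.0]
force: [0.8, -0.3, -0.2]
grip_width: -0.0002
```

```bash
python3 go.py .4705 -.076 .1 17; python3 mk.py
python3 - <<'E'
import cv2,numpy as np
from h import *
out=[cv2.resize(arm.get_image(n)[y:y+130,x:x+130,::-1],(400,400),interpolation=0) for n,(x,y) in dict(top=(210,130),side=(250,160)).items()]
cv2.imwrite("pics/c8.png",np.hstack(out))
E
```

```text
t 9.5 tcp [ 0.4184 -0.0256  0.1653] F [ 0.7662 -0.3223 -0.2164] w -0.000155102327980715
shift cm [-3.3773 -6.4157  6.5301] spin 1.1582034246955573 tool z [ 0.0009 -0.0001 -1.    ]
blue 99 (np.int64(301), np.int64(324), np.int64(258), np.int64(276))
green 27 (np.int64(328), np.int64(330), np.int64(189), np.int64(215))
orange 161 (np.int64(305), np.int64(323), np.int64(142), np.int64(169))
```

View pics/c8.png

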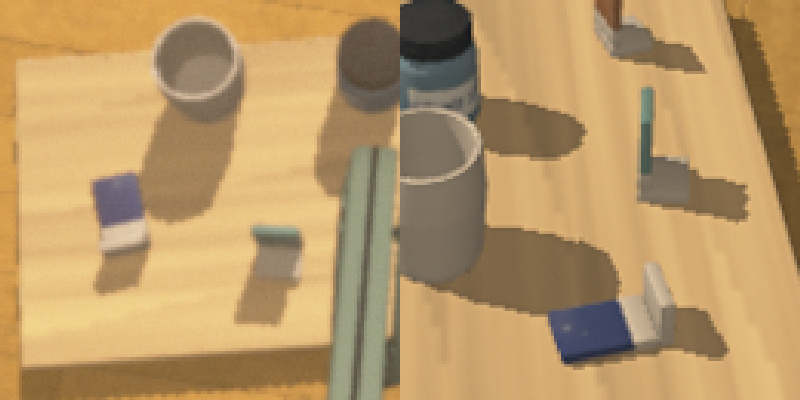

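```bash
python3 go.py .48 -.0725 .074 17
```

```text
t 9.65 tcp [ 0.4186 -0.0252  0.165 ] F [-0.8538 -0.48    0.4326] w 0.00025284344111630434
shift cm [-4.3859 -6.395   9.0975] spin 0.9052045928609687 tool z [ 0.0001  0.0002 -1.    ]
```

carry_out --moves '[{"dx":-1.5,"dy":-3.2,"dz":0,"spin":1,"jaw":1},{"dx":-3,"dy":-6.4,"dz":2,"spin":1,"jaw":1},{"dx":-4,"dy":-6.4,"dz":5,"spin":1,"jaw":1},{"dx":-4.4,"dy":-6.4,"dz":9.1,"spin":1,"jaw":1},{"dx":-5.4,"dy":-6.4,"dz":9.1,"spin":1,"jaw":1}]'

```text
clock: 10.28
ee_pos: [0.4875, -0.0664, 0.0716]
tcp_rot: [0.468, -3.099, -0.004]
force: [-0.0, 0.1, -1.0]
grip_width: 0.0001
```

```bash
python3 go.py .5343 -.0558 .074 17
```

```text
t 10.275 tcp [ 0.4875 -0.0664  0.0716] F [-0.0286  0.0817 -0.9655] w 8.652907122251149e-05
shift cm [-4.7831 -0.3671 -0.278 ] spin 0.15982773432722297 tool z [-0.0077  0.0016 -1.    ]
```

carry_out --moves '[{"dx":-1,"dy":-0.3,"dz":0,"spin":0,"jaw":1},{"dx":-2,"dy":-0.3,"dz":0,"spin":0,"jaw":1},{"dx":-3,"dy":-0.3,"dz":0,"spin":0,"jaw":1},{"dx":-4,"dy":-0.3,"dz":0,"spin":0,"jaw":1},{"dx":-4.8,"dy":-0.3,"dz":0,"spin":0,"jaw":1}]'

```text
clock: 10.9
ee_pos: [0.5375, -0.0565, 0.0741]
tcp_rot: [-0.468, 3.106, -0.0]
force: [0.9, -0.4, 0.4]
grip_width: -0.0001
```

carry_out --moves '[{"dx":0,"dy":0,"dz":0,"spin":0,"jaw":1},{"dx":0,"dy":0,"dz":0,"spin":0,"jaw":1},{"dx":0,"dy":0,"dz":-3,"spin":0,"jaw":1},{"dx":0,"dy":0,"dz":-6,"spin":0,"jaw":1},{"dx":3,"dy":0,"dz":-10,"spin":0,"jaw":1}]'

```text
clock: 11.52
ee_pos: [0.5083, -0.0655, 0.1742]
tcp_rot: [0.469, -3.106, -0.001]
force: [-0.3, 0.6, -0.1]
grip_width: -0.0001
```

carry_out --moves '[{"dx":4,"dy":-3,"dz":-2,"spin":0,"jaw":1},{"dx":8,"dy":-6,"dz":-2,"spin":0,"jaw":1},{"dx":10,"dy":-10,"dz":-2,"spin":0,"jaw":1},{"dx":10,"dy":-14,"dz":-2,"spin":0,"jaw":1},{"dx":10,"dy":-18,"dz":-2,"spin":0,"jaw":1}]'

```text
clock: 12.15
ee_pos: [0.4649, -0.2683, 0.1941]
tcp_rot: [-0.466, 3.107, 0.0]
force: [0.0, 0.5, 0.5]
grip_width: 0.0003
```

```bash
python3 mk.py
python3 - <<'E'
import cv2,numpy as np
from h import *
t=arm.get_image("top")[130:255,210:405,::-1];s=arm.get_image("side")[130:290,220:400,::-1]
cv2.imwrite("pics/c9.png",np.hstack([cv2.resize(t,(468,300),interpolation=0),cv2.resize(s,(332,300),interpolation=0)]))
print(arm.state()["force"],arm.state()["ee_pos"])
E
```

```text
blue 104 (np.int64(301), np.int64(324), np.int64(258), np.int64(276))
green 22 (np.int64(328), np.int64(330), np.int64(189), np.int64(214))
orange 159 (np.int64(290), np.int64(323), np.int64(142), np.int64(179))
[-0.0482  0.6456 -0.939 ] [ 0.4652 -0.2683  0.1934]
```

View pics/c9.png

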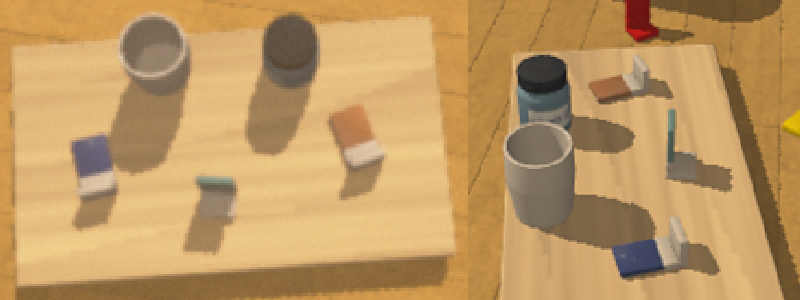

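Run:
```python
from h import *
for n,p,yaw,h0 in(("blue",(91.5,138.5),8,(.505,.198)),("orange",(347,108.5),18,(.5305,-.057))):
    P=plane("top",210+p[0]/2.4,130+p[1]/2.4,.038)[:2];a=np.radians(yaw)
    h=P-.061*np.array([np.cos(a),np.sin(a)]);print(n,h,"moved",np.linalg.norm(h-h0))
arm.close_job()
```

```text
blue [0.5039 0.1993] moved 0.001709621673145665
orange [ 0.5296 -0.0587] moved 0.0019694542988157615
the job is handed in; nothing more can be done
```

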